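Set the preload on a test bar with the star knob under the hardness tester's table

ROBOT

A 6-joint arm with a two-finger parallel gripper is mounted at the origin on the work surface; the furniture and walls round the work are solid. World frame = base frame: x ahead of the robot, y to its left, z up, the work surface at z = 0. Lengths are in m, angles in rad, forces in N, time in s.
With the tool pointing down it reaches from about 0.275 to 0.85 m from the base axis. Payload 5.2 kg.
Tool frame: the origin (TCP) lies on the centre line of the jaws, within the pads' length; the fingertips stand 11 mm ahead of it and the grasp point (between the pads) lies 8 mm behind it; z points along the fingers, y is the line along which they close (so a half turn about z gives the same grasp; the last joint's range is limited). The gripper opens to 85 mm and grips with 20 to 120 N. Pads are 22 mm wide; open, the fingers measure 114 mm over their backs; the gripper's body (76 mm by 85 mm) begins 54 mm behind the grasp point. The pads swing forward as they close: fully open they stand 13 mm farther back than shut.
Start: joints at [1.052, 0.259, 1.535, -0, 1.348, -0.203], TCP at [0.171, 0.523, 0.242] pointing down, gripper open.
Joint ranges: [-3.14, 3.14], [-0.91, 2.08], [0.19, 2.58], [-1.22, 4.36], [0.22, 2.71], [-3.12, 3.12]. Speed limits (rad/s): [2.57, 2.57, 3.14, 3.14, 3.14, 3.14].

INTERFACE

Orientations are given as a rotation vector (axis times angle).
In Python, from station import r, optics gives the robot as it stands.
- The arm moves only by the tool arm_command, never from a script. Its argument "increments" is a list that holds one entry, the list of rows, each a list of 7 numbers: the closure, from 0 (fully open) to 1 (shut), then the shift along the tool's x, y, z in units of 0.3 m (1.0 is 0.3 m), then the turn, a rotation vector about the tool's x, y, z in units of 2 pi rad (1.0 is 2 pi rad). In form: [[[claw, dx, dy, dz, ax, ay, az], ...]]. A call has 1 to 20 rows; each row is the pose to reach, as a shift and turn from the pose commanded when the call began, along the tool's axes at that moment, turning the shorter way round; what a row does not reach only later rows make up. A row lasts 1/10 s, in which the tool goes at most 50 mm and 8.59 degrees, less where a joint would pass 70% of its speed; a pose out of reach is approached as far as the arm can. A call with a number of a shift or a turn outside -1 to 1 is refused whole. A call with a gripper value outside its range is refused whole. The fingers move at their own pace and stop on an object; the grip force is fixed at half the most. Time passes only in rows, so rows that repeat a pose let the fingers close. It gives the time, the measured TCP pose, the force, the opening and the grip force at its end, in the units of the state.
- r.state(): the state, without advancing time (a new reading comes with each control period).
- optics.get_image(name): name is "scene" or "top" or "wrist"; returns a dict with "pixels" (400x640x3 uint8, red, green, blue), "z_map" (400x640 float32, m along the optical axis (not along the pixel's ray), 0 where there is no reading), "fx", "fy", "cx", "cy" (pixels), "dist" ([k1, k2, p1, p2, k3] as OpenCV has them; the pictures are not rectified), "R" (3x3) and "t" (3): a world point X has camera coordinates R X + t; the wrist camera has in their place "T_tool_cam" (4x4, takes a point from camera to tool coordinates, whose origin is the TCP and whose axes are the flange's). Camera axes: x right, y down, z forward; pixel columns grow to the right and rows downward; lengths in m; the calibration is good to about 2 mm. A picture is of the moment at which its call begins: read the wrist's pose just before it.
- r.job_done(): hands the job in; it is judged then, once.
The state is a dict: "clock": time; "joints": joint angles; "dq": joint speeds; "tau": joint torques, N m; "eef_pos": TCP position; "ee_rot": TCP orientation; "wrist_force": force on the tool from outside, world axes, zero at the start; "ft_torque": the same for the moment, N m; "finger_gap": finger opening in m; "grip_force": force on a finger pad.
Only numpy, scipy, OpenCV 4.12 (cv2) and the standard library are available. Lean on these libraries where they do the work, as an engineer would, in place of code of your own. Each camera call takes 0.05 s, during which the arm holds its last target. There are 200 camera calls.

TASK

Get the aluminium test bar ready for a hardness reading: lay it flat on the steel table of the small hardness tester, with its blue spot under the plunger, and let go of it. Then raise the table with the star knob under the tester's shelf until the dial pointer rests in the green sector; the reading is spoilt if the pointer ever reaches the red. Leave the brown bottle and the green-capped canister standing where they are.

Things in the scene. Friction and masses are not known exactly. Their poses are not given: they have to be found in the camera images.
- tester: Bench hardness tester, fixed blue-grey C-frame, 325 mm high. Origin: on the bench, on the upright axis shared by plunger, table and star knob; x points from its front to its column, y to the left of someone facing it. Column 69 mm behind the axis; head 54 wide, underside 220 mm up, reaching 38 mm before the axis (with dial); fixed shelf 56 wide, z 105 to 119 mm, reaching 32 mm before the axis.
- table_top (a point): Middle of the top face of the steel table on the screw above the shelf; 50 deep (x) x 130 wide (y) x 10 mm thick; its top is 135 mm above the bench at knob value 0 and rises 20 mm per turn of the knob, without turning.
- plunger_tip (a point): Tip of the steel plunger, 12 mm across, that hangs from the head over the middle of the table; at rest 158 mm above the bench. It is sprung (about 2.5 N to start it, 2.2 N per mm, 8 mm travel) and moves the dial.
- knob_centre (a point): Centre of the black five-lobed star knob under the shelf, 86.5 mm above the bench, axis upright. Hub 40 mm across, arms 12 mm thick out to round lobes 16 mm thick, 25 mm high (z 74 to 99 mm), their axes 52 mm from the knob's axis (120 mm across): they stand up to 28 mm out past the shelf's front edge. 47 mm free below it, down to the foot plate.
- star_knob (a joint): Turn of the star knob in rad, 0 to 9, growing clockwise seen from above (the front lobe moves to the tester's left, +y): this raises the table. At 0, and at each further 1.257 rad, a lobe points straight to the tester's front (-x). Stiff (2 to 3 N at the lobes), stays where it is left.
- dial_pointer (a joint): Dial pointer in rad, clockwise from zero as seen from the front: 0 with the plunger at rest, 0.5 rad per mm of plunger lift. Green sector 1.3 to 2.1, white to 2.7, red from 2.7 to 4.0. Dial 72 mm across, on the front of the head, 272 mm up.
- test_bar: Loose aluminium bar 30 wide (x) x 200 long (y) x 12 mm thick (z), 0.16 to 0.26 kg. Origin: middle of its underside.
- blue_spot (a point): Centre of the round blue spot, 26 mm across, on the bar's top face, 35 mm from its middle towards its -y end.
- brown_bottle: Brown reagent bottle with a white cap, 46 mm across, 85 mm tall, standing loose; origin in its underside. Not to be moved.
- canister: White canister with a green cap, 41 mm across, 100 mm tall, standing loose; origin in its underside. Not to be moved.

How it is judged:
By the outcome, as a careful person would: the job done as asked, in the order asked, and still so for the second after the job is handed in, with the robot touching nothing.
It also fails if it takes over 72 s, if anything falls off the work surface, if the arm or the gripper's body presses on something with over 40 N, if the wrist force passes 120 N, or if a joint passes its speed limit or range.

## Working session

There is one attempt and no reset: what is moved stays moved. The work goes in short steps, Python scripts to look and compute and a tool call to move; the robot and the scene stay as the last step left them, time stands still between calls to the robot, and variables do not carry over. Pictures are saved under pics/ and viewed, at most 10 in all, crops included, and the job is handed in when it is done.

Besides the shell and the picture viewer there is one more tool, called after "Emit:" by a JSON object that holds its "fn" and its "kwargs". arm_command: Moves the arm, as the interface text tells. Shifts and turns lie within -1 to 1; 1 stands for 0.3 m of shift or 2 pi rad of turn. Its arguments: {"type":"object","properties":{"increments":{"type":"array"}},"required":["increments"]}

```bash
mkdir -p pics; ls; python3 - <<'E'
from station import r, optics
import cv2,numpy as np
for n in ("scene","top"):
    d=optics.get_image(n); cv2.imwrite(f"pics/{n}0.png",d["pixels"][:,:,::-1]); np.savez(f"{n}0.npz",**d)
    print(n,d["fx"],d["cx"],d["cy"],d["dist"],-np.array(d["R"]).T@np.array(d["t"]))
print(r.state())
E
```

```text
pics
scene 431.5789437488363 320.68773934538297 198.1623150538155 [-0.09056636  0.          0.          0.          0.        ] [-0.26689283 -0.18181568  0.74125161]
top 408.06257251147787 323.9695524172133 200.8201683780922 [-0.05183647  0.          0.          0.          0.        ] [ 0.23763467 -0.14527026  0.97770834]
{'clock': 0.1, 'joints': array([ 1.05219025e+00,  2.59258692e-01,  1.53597647e+00,  1.67168156e-06,
        1.34800041e+00, -2.02783784e-01]), 'dq': array([ 0.00104296, -0.00160944, -0.00151855,  0.00239456, -0.00024801,
        0.00168915]), 'tau': array([ 1.34288577e-03, -4.46964991e+01, -2.91252565e+01, -2.99877538e-04,
        6.28211463e-03,  3.67448399e-05]), 'eef_pos': array([0.17056639, 0.52240271, 0.24156283]), 'ee_rot': array([-4.93942318e-01, -3.10192958e+00,  2.41328921e-03]), 'wrist_force': array([ 0.0765482 , -0.58644402, -0.26442884]), 'ft_torque': array([ 0.02494471,  0.05010343, -0.00708319]), 'grip_force': 0.0, 'finger_gap': 0.08526488054182527}
```

View pics/scene0.png

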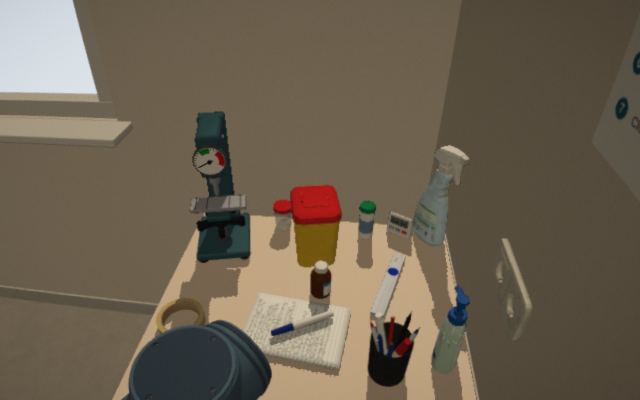

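View pics/top0.png

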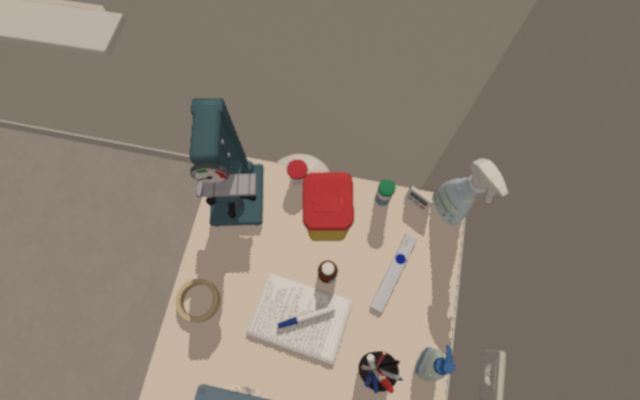

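The scene view shows the tester upper left (dial at about 209,161; table 218,204; knob 220,222). The bar is at (388,285) with its blue spot at (393,272), the bottle at (320,282) and the canister at (367,218). The top view shows the bar from (408,238) to (377,310), with its spot at (400,259).

```bash
cat > h.py <<'E'
import cv2,numpy as np
def K(d): return np.array([[d["fx"],0,d["cx"]],[0,d["fy"],d["cy"]],[0,0,1]],float)
def ray(d,uv):
    p=cv2.undistortPoints(np.array(uv,float).reshape(-1,1,2),K(d),np.array(d["dist"],float)).reshape(-1,2)
    R=np.array(d["R"]);t=np.array(d["t"])
    return -R.T@t,np.c_[p,np.ones(len(p))]@R
def onplane(d,uv,z):
    c,v=ray(d,uv); return c+v*((z-c[2])/v[:,2:3])
def cloud(d):
    v,u=np.mgrid[0:400,0:640]; c,w=ray(d,np.c_[u.ravel(),v.ravel()])
    return (c+w*np.array(d["z_map"]).reshape(-1,1)).reshape(400,640,3)
def wristcam(d,s):
    Tt=np.eye(4);Tt[:3,:3]=cv2.Rodrigues(np.array(s["ee_rot"]))[0];Tt[:3,3]=s["eef_pos"]
    T=np.linalg.inv(Tt@np.array(d["T_tool_cam"])); d["R"]=T[:3,:3];d["t"]=T[:3,3]; return d
def mask(d,lo,hi):
    return cv2.inRange(cv2.cvtColor(np.array(d["pixels"]),cv2.COLOR_RGB2HSV),lo,hi)
def blobs(m,a=20):
    n,l,s,c=cv2.connectedComponentsWithStats(m); return [(s[i],c[i],l==i) for i in range(1,n) if s[i,4]>=a]
E
python3 - <<'E'
from h import *
np.set_printoptions(precision=4,suppress=True)
for n in ("scene","top"):
    d=dict(np.load(n+"0.npz")); P=cloud(d); print(n)
    for s,c,l in blobs(mask(d,(112,150,80),(128,255,255))): print("blue",c,s[4],onplane(d,c,0.012))
    # bar: z 6..18 mm, near spot, gray
    sp=onplane(d,[(393,272)] if n=="scene" else [(400,259)],.012)[0]
    m=((abs(P[...,2]-.012)<.006)&(np.linalg.norm(P[...,:2]-sp[:2],axis=-1)<.2)&(d["z_map"]>0)).astype(np.uint8)
    for s,c,l in blobs(m,200):
        rc=cv2.minAreaRect(P[...,:2][l].astype(np.float32)*1000); print("bar",s,rc)
    for name,lo,hi in (("green",(60,120,40),(85,255,255)),):
        for s,c,l in blobs(mask(d,lo,hi)): print(name,c,s[4],np.median(P[l],axis=0))
    # table: depth points z .12-.16 
    for uv in ([(218,204),(195,208),(245,205),(209,161),(320,282),(367,207)] if n=="scene" else [(228,186),(205,188),(252,184),(328,272),(386,187)]):
        print(uv,P[uv[1],uv[0]])
E
```

```text
scene
blue [392.6889 271.2889] 45 [[ 0.4685 -0.2926  0.012 ]]
blue [283.0455 327.1818] 22 [[ 0.2833 -0.0616  0.012 ]]
bar [370 253  36  64 872] ((434.9777526855469, -282.7994689941406), (30.926982879638672, 203.48255920410156), 73.3926773071289)
bar [318 303  33  27 396] ((326.3647766113281, -159.4272918701172), (72.82998657226562, 55.08441925048828), 82.99661254882812)
green [204.1765 151.2647] 34 [0.489  0.1272 0.2969]
green [367.3533 206.6733] 150 [ 0.6011 -0.2246  0.0977]
(218, 204) [0.519  0.1267 0.1382]
(195, 208) [0.4991 0.1764 0.1373]
(245, 205) [0.5225 0.0627 0.138 ]
(209, 161) [0.4869 0.1193 0.2751]
(320, 282) [ 0.3784 -0.1284  0.0532]
(367, 207) [ 0.5989 -0.2244  0.0989]
top
blue [400.3333 258.549 ] 51 [[ 0.4675 -0.2912  0.012 ]]
blue [288.0612 322.2653] 49 [[ 0.2701 -0.0608  0.012 ]]
blue [374.878  383.5122] 41 [[ 0.1811 -0.2764  0.012 ]]
bar [ 370  233   47   80 1075] ((433.862060546875, -279.68310546875), (30.398353576660156, 201.3048553466797), 73.34722900390625)
bar [323 291  30  33 435] ((325.5815734863281, -157.2600860595703), (72.3052978515625, 53.3722038269043), 82.89446258544922)
green [386.4483 187.7414] 174 [ 0.605  -0.2233  0.0988]
(228, 186) [0.5213 0.1242 0.1396]
(205, 188) [0.507  0.1735 0.1379]
(252, 184) [0.5381 0.0743 0.1355]
(328, 272) [ 0.3894 -0.1287  0.0816]
(386, 187) [ 0.6064 -0.222   0.0994]
```

```bash
python3 - <<'E'
import cv2
a=cv2.imread("pics/scene0.png")[95:275,165:285]; b=cv2.imread("pics/top0.png")[90:240,180:280]
a=cv2.resize(a,None,fx=3.3,fy=3.3,interpolation=2); b=cv2.resize(b,None,fx=3.96,fy=3.96,interpolation=2)
cv2.imwrite("pics/c1.png",cv2.hconcat([a,b[:594]]) if a.shape[0]==b.shape[0] else a); print(a.shape,b.shape)
E
```

```text
(594, 396, 3) (594, 396, 3)
```

View pics/c1.png

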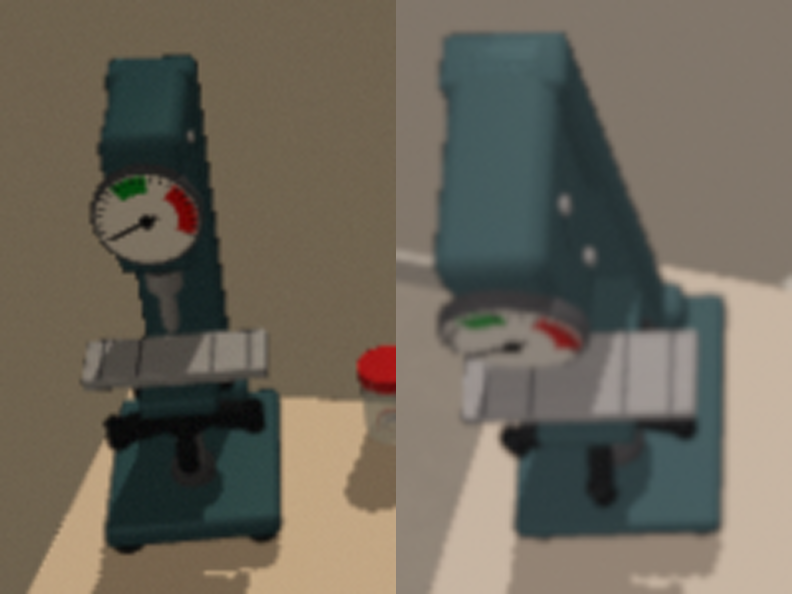

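The crop shows the tester facing the robot, slightly turned. The front lobe of the knob points about straight ahead, so the knob is near 0, and the pointer is at rest.

```bash
python3 - <<'E'
from h import *
from station import r
np.set_printoptions(precision=4,suppress=True)
for n in ("scene","top"):
    d=dict(np.load(n+"0.npz")); P=cloud(d); print(n); ok=d["z_map"]>0
    near=ok&(np.abs(P[...,0]-.54)<.12)&(np.abs(P[...,1]-.115)<.11)
    hsv=cv2.cvtColor(d["pixels"],cv2.COLOR_RGB2HSV)
    for nm,m in (("table",near&(abs(P[...,2]-.137)<.007)&(hsv[...,1]<60)),("headtop",near&(abs(P[...,2]-.325)<.008)),("foot",near&(abs(P[...,2]-.02)<.012)&(hsv[...,1]>70)),("black",near&(P[...,2]>.07)&(P[...,2]<.104)&(hsv[...,2]<50))):
        for s,c,l in blobs(m.astype(np.uint8),25):
            rc=cv2.minAreaRect(P[...,:2][l].astype(np.float32)*1000); print(nm,s,np.round(rc[0],1),np.round(rc[1],1),round(rc[2],1),np.median(P[l][:,2]), P[l].min(0),P[l].max(0))
    m=ok&(P[...,2]>.03)&(np.abs(P[...,0]-.5)<.3)&(np.abs(P[...,1])<.4)
    for s,c,l in blobs(m.astype(np.uint8),150): print("obst",P[l].min(0),P[l].max(0))
s=r.state(); print(cv2.Rodrigues(s["ee_rot"])[0])
E
```

```text
scene
table [189 195  57  19 819] [525.8 129.8] [ 56.7 129.1] 13.7 0.13817597982837904 [0.4851 0.0613 0.1303] [0.5634 0.1967 0.1417]
headtop [194 111  31  30 707] [563.2 138.7] [130.7  59.7] 11.0 0.3253569644801639 [0.4972 0.1    0.317 ] [0.6285 0.1776 0.3283]
foot [ 198  214   51   47 1415] [543.  132.6] [157.6 121.7] 13.2 0.02630998728447964 [0.4548 0.0574 0.01  ] [0.6319 0.1942 0.0316]
black [197 216  48  22 409] [493.9 117.1] [ 55.4 110.8] 21.2 0.09059284041774518 [0.4669 0.0701 0.0742] [0.5327 0.1752 0.1021]
obst [0.4669 0.0613 0.0301] [0.6318 0.1967 0.3283]
obst [ 0.5777 -0.4     0.03  ] [ 0.6478 -0.2839  0.2748]
obst [ 0.458  -0.1632  0.03  ] [0.6494 0.0198 0.168 ]
obst [ 0.5848 -0.2453  0.03  ] [ 0.6278 -0.2048  0.1016]
obst [ 0.3756 -0.1495  0.0304] [ 0.4104 -0.1045  0.0873]
obst [ 0.2086 -0.4     0.0301] [ 0.2813 -0.3578  0.1817]
obst [ 0.2001 -0.3127  0.0306] [ 0.2515 -0.2293  0.1456]
top
table [ 196  173   61   24 1066] [525.3 130.7] [ 51.  131.1] 13.8 0.13830768696992535 [0.4871 0.062  0.13  ] [0.5646 0.1969 0.1436]
headtop [ 189   98   35   63 1825] [561.5 140.7] [127.6
[... 405 characters left out ...]
 [0.5177 0.0712 0.0787] [0.5246 0.1039 0.1011]
black [228 202   8  16 102] [484.1 116.8] [32.1 14.7] 23.2 0.09631918696145692 [0.4684 0.1061 0.0765] [0.5018 0.1277 0.1031]
obst [0.4684 0.062  0.0304] [0.6292 0.1969 0.3285]
obst [ 0.4591 -0.1605  0.0306] [0.6498 0.0215 0.1699]
obst [ 0.5784 -0.4     0.0301] [ 0.6577 -0.3481  0.2762]
obst [ 0.588  -0.2418  0.0302] [ 0.6277 -0.2023  0.1045]
obst [ 0.6012 -0.3397  0.0301] [ 0.6389 -0.281   0.0656]
obst [ 0.3755 -0.1473  0.0308] [ 0.4205 -0.1019  0.0885]
obst [ 0.2091 -0.3972  0.0301] [ 0.2836 -0.3551  0.1834]
obst [ 0.2    -0.3101  0.0301] [ 0.2505 -0.2277  0.145 ]
[[-0.9505  0.3106 -0.0008]
 [ 0.3106  0.9505 -0.0014]
 [ 0.0003 -0.0016 -1.    ]]
```

```bash
cat >> h.py <<'E'
def Rdown(yaw_y):  # tool y at yaw (deg), z down
    a=np.radians(yaw_y); y=np.array([np.cos(a),np.sin(a),0]); z=np.array([0,0,-1.]); return np.c_[np.cross(y,z),y,z]
def inc(s,p,R):
    R0=cv2.Rodrigues(np.array(s["ee_rot"]))[0]
    rows=R0.T@(np.array(p)-s["eef_pos"])/.3; a=cv2.Rodrigues(R0.T@R)[0].ravel()/(2*np.pi)
    return np.round(np.r_[rows,a],4)
E
python3 - <<'E'
from h import *
from station import r
s=r.state(); print(inc(s,(.28,.12,.24),Rdown(73.4)),inc(s,(.377,-.264,.15),Rdown(73.4)))
E
```

```text
[-7.6340e-01 -1.1617e+00  6.8000e-03 -3.0000e-04 -1.0000e-04 -4.2000e-03] [-1.4684e+00 -2.2775e+00  3.0840e-01 -3.0000e-04 -1.0000e-04 -4.2000e-03]
```

Emit:
{"fn": "arm_command", "kwargs": {"increments": [[[0,-0.64,-0.98,0,0,0,-0.004],[0,-0.64,-0.98,0,0,0,-0.004],[0,-0.64,-0.98,0,0,0,-0.004],[0,-0.64,-0.98,0,0,0,-0.004],[0,-0.64,-0.98,0,0,0,-0.004],[0,-0.64,-0.98,0,0,0,-0.004],[0,-0.64,-0.98,0,0,0,-0.004],[0,-0.64,-0.98,0,0,0,-0.004],[0,-0.64,-0.98,0,0,0,-0.004]]]}}

```text
clock: 1.0
eef_pos: [0.2625, 0.1825, 0.2423]
ee_rot: [0.464, 3.107, 0.001]
wrist_force: [0.1, 0.3, 0.4]
finger_gap: 0.0857
grip_force: 0.0
```

Emit:
{"fn": "arm_command", "kwargs": {"increments": [[[0,-0.64,-0.98,0,0,0,0],[0,-0.64,-0.98,0,0,0,0],[0,-0.64,-0.98,0,0,0,0],[0,-0.64,-0.98,0,0,0,0],[0,-0.64,-0.98,0,0,0,0],[0,-0.64,-0.98,0,0,0,0],[0,-0.64,-0.98,0,0,0,0],[0,-0.64,-0.98,0,0,0,0],[0,-0.64,-0.98,0,0,0,0],[0,-0.64,-0.98,0,0,0,0],[0,-0.64,-0.98,0,0,0,0]]]}}

```text
clock: 2.1
eef_pos: [0.3618, -0.1509, 0.2422]
ee_rot: [-0.45, -3.109, -0.001]
wrist_force: [0.1, 0.2, 0.2]
finger_gap: 0.0855
grip_force: 0.0
```

```bash
python3 - <<'E'
from h import *
from station import r
s=r.state(); print(s["clock"],s["eef_pos"],s["joints"],inc(s,(.377,-.264,.13),Rdown(73.4)))
E
```

```text
2.1 [ 0.36175268 -0.1508783   0.24220952] [-6.82003992e-01 -3.52738291e-02  1.87287315e+00  3.08987349e-04
  1.30450114e+00 -1.96556709e+00] [-1.557e-01 -3.474e-01  3.738e-01  1.000e-04 -1.000e-04  4.000e-04]
```

Emit:
{"fn": "arm_command", "kwargs": {"increments": [[[0,-0.156,-0.347,0.37,0,0,0],[0,-0.156,-0.347,0.37,0,0,0],[0,-0.156,-0.347,0.37,0,0,0],[0,-0.156,-0.347,0.37,0,0,0],[0,-0.156,-0.347,0.37,0,0,0],[0,-0.156,-0.347,0.37,0,0,0],[0,-0.156,-0.347,0.37,0,0,0]]]}}

```text
clock: 2.8
eef_pos: [0.3773, -0.2651, 0.1328]
ee_rot: [0.452, 3.107, -0.002]
wrist_force: [0.6, 0.1, 0.3]
finger_gap: 0.0853
grip_force: 0.0
```

```bash
python3 - <<'E'
from h import *
from station import r,optics
np.set_printoptions(precision=4,suppress=True)
s=r.state(); d=wristcam(optics.get_image("wrist"),s); cv2.imwrite("pics/w1.png",d["pixels"][:,:,::-1])
P=cloud(d); ok=(d["z_map"]>0)&(abs(P[...,2]-.012)<.005)
print(s["eef_pos"])
for ss,c,l in blobs(ok.astype(np.uint8),1500):
    rc=cv2.minAreaRect(P[...,:2][l].astype(np.float32)*1000); print(ss,rc,np.median(P[l][:,2]))
for ss,c,l in blobs(mask(d,(112,150,80),(128,255,255)),100): print("blue",c,ss,onplane(d,c,.012))
print(np.median(P[d["z_map"]>0][:,2]))
E
```

```text
[ 0.3773 -0.2651  0.1328]
[  379     0   261   138 26917] ((311.39117431640625, -98.92455291748047), (187.3693389892578, 95.52534484863281), 82.99923706054688) 0.011382914738764405
[  55  122   95  176 1652] ((341.94293212890625, -439.1025085449219), (157.66607666015625, 3.8364055156707764), 0.11138978600502014) 0.012130960366101173
[ 304  145   38  204 7151] ((426.80316162109375, -278.779296875), (30.119848251342773, 186.066650390625), 73.25579071044922) 0.012864689669526308
blue [321.3458 300.0535] [307 288  29  25 561] [[ 0.4675 -0.2912  0.012 ]]
0.011642586931832843
```

View pics/w1.png

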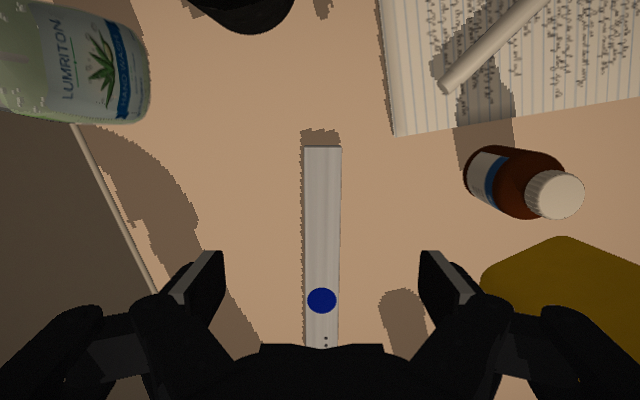

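The wrist view shows the bar centred between the fingers, with its near end at (322,147) and the spot at (321,300). I'll descend now.

Emit:
{"fn": "arm_command", "kwargs": {"increments": [[[0,0,0.003,0.2,0,0,0],[0,0,0.003,0.34,0,0,0],[0,0,0.003,0.38,0,0,0],[0,0,0.003,0.406,0,0,0],[0,0,0.003,0.406,0,0,0],[0,0,0.003,0.406,0,0,0],[1,0,0.003,0.406,0,0,0],[1,0,0.003,0.406,0,0,0],[1,0,0.003,0.406,0,0,0],[1,0,0.003,0.406,0,0,0],[1,0,0.003,0.406,0,0,0],[1,0,0.003,0.406,0,0,0],[1,0,0.003,0.406,0,0,0],[1,0,0.003,0.406,0,0,0],[1,0,0.003,0.406,0,0,0],[1,0,0.003,0.406,0,0,0]]]}}

```text
clock: 4.45
eef_pos: [0.3775, -0.2659, 0.0108]
ee_rot: [0.455, 3.107, -0.002]
wrist_force: [-1.7, 1.8, 12.4]
finger_gap: 0.0283
grip_force: 65.9
```

Emit:
{"fn": "arm_command", "kwargs": {"increments": [[[1,0,0,-0.1,0,0,0],[1,0,0,-0.3,0,0,0],[1,0,0,-0.5,0,0,0],[1,0,0,-0.7,0,0,0],[1,0,0,-0.8,0,0,0],[1,0,0,-0.8,0,0,0],[1,0,0,-0.8,0,0,0]]]}}

```text
clock: 5.15
eef_pos: [0.3774, -0.2659, 0.2511]
ee_rot: [0.455, 3.105, -0.004]
wrist_force: [-0.4, 0.5, -3.2]
finger_gap: 0.0283
grip_force: 60.4
```

```bash
python3 - <<'E'
from h import *
from station import r
s=r.state(); print(s["eef_pos"],s["finger_gap"],inc(s,(.36,-.04,.25),Rdown(43.5)),inc(s,(.357,.187,.25),Rdown(13.7)))
E
```

```text
[ 0.37743654 -0.26586621  0.2511482 ] 0.028256743792305784 [ 2.715e-01  7.046e-01  1.300e-03 -2.000e-04  6.000e-04  8.290e-02] [ 4.9800e-01  1.4267e+00 -1.1000e-03 -0.0000e+00  7.0000e-04  1.6570e-01]
```

Emit:
{"fn": "arm_command", "kwargs": {"increments": [[[1,0.03,0.08,0,0,0,0.01],[1,0.09,0.22,0,0,0,0.028],[1,0.14,0.36,0,0,0,0.044],[1,0.19,0.5,0,0,0,0.06],[1,0.24,0.62,0,0,0,0.075],[1,0.27,0.705,0,0,0,0.083],[1,0.27,0.705,0,0,0,0.083],[1,0.27,0.705,0,0,0,0.083]]]}}

```text
clock: 5.95
eef_pos: [0.3588, -0.0387, 0.2476]
ee_rot: [-1.236, -2.884, 0.0]
wrist_force: [0.1, 0.2, -2.3]
finger_gap: 0.0285
grip_force: 60.4
```

```bash
python3 - <<'E'
from h import *
from station import r
s=r.state(); print(s["eef_pos"],s["finger_gap"],inc(s,(.357,.187,.25),Rdown(13.7)))
E
```

```text
[ 0.35884537 -0.03868718  0.24755402] 0.028455149036264334 [ 5.489e-01  5.145e-01 -7.200e-03 -4.000e-04 -5.000e-04  8.310e-02]
```

Emit:
{"fn": "arm_command", "kwargs": {"increments": [[[1,0.06,0.05,0,0,0,0.01],[1,0.16,0.15,0,0,0,0.028],[1,0.27,0.26,0,0,0,0.044],[1,0.38,0.36,0,0,0,0.06],[1,0.48,0.45,0,0,0,0.075],[1,0.549,0.514,0,0,0,0.083],[1,0.549,0.514,0,0,0,0.083],[1,0.549,0.514,0,0,0,0.083],[1,0.549,0.514,0.1,0,0,0.083],[1,0.549,0.514,0.2,0,0,0.083],[1,0.549,0.514,0.27,0,0,0.083],[1,0.549,0.514,0.3,0,0,0.083],[1,0.549,0.514,0.3,0,0,0.083],[1,0.549,0.514,0.3,0,0,0.083]]]}}

```text
clock: 7.35
eef_pos: [0.3595, 0.1855, 0.1601]
ee_rot: [1.944, 2.467, 0.001]
wrist_force: [0.1, 1.0, -1.8]
finger_gap: 0.0281
grip_force: 60.3
```

```bash
python3 - <<'E'
from h import *
from station import r,optics
np.set_printoptions(precision=4,suppress=True)
s=r.state(); print(s["eef_pos"],s["finger_gap"])
for n in ("scene","top"):
    d=optics.get_image(n); cv2.imwrite(f"pics/{n}1.png",d["pixels"][:,:,::-1]); P=cloud(d)
    for ss,c,l in blobs(mask(d,(112,150,80),(128,255,255))): print("blue",c,ss[4],onplane(d,c,.17),np.median(P[l],0))
    near=(d["z_map"]>0)&(np.abs(P[...,0]-.54)<.12)&(np.abs(P[...,1]-.115)<.11)
    hsv=cv2.cvtColor(d["pixels"],cv2.COLOR_RGB2HSV)
    q=P[near&(abs(P[...,2]-.137)<.007)&(hsv[...,1]<60)&(P[...,0]>.49)]; print("tablez",len(q),np.median(q[:,2]))
a=cv2.imread("pics/scene1.png")[90:290,150:350];b=cv2.imread("pics/top1.png")[90:290,130:330]
cv2.imwrite("pics/c2.png",cv2.resize(cv2.hconcat([a,b]),None,fx=2,fy=2,interpolation=2))
E
```

```text
[0.3595 0.1855 0.1601] 0.028056564574131075
blue [282.5294 327.6471] 34 [[ 0.1631 -0.087   0.17  ]] [ 0.2696 -0.0643  0.0283]
tablez 820 0.13826051178975396
blue [220.24 246.76] 75 [[0.3803 0.0933 0.17  ]] [0.3821 0.0962 0.1607]
blue [288.0833 322.2917] 48 [[ 0.2647 -0.0747  0.17  ]] [ 0.2695 -0.0629  0.0275]
blue [374.7907 383.2558] 43 [[ 0.1907 -0.2547  0.17  ]] [ 0.1866 -0.2642  0.1016]
tablez 1060 0.13838341194154175
```

View pics/c2.png

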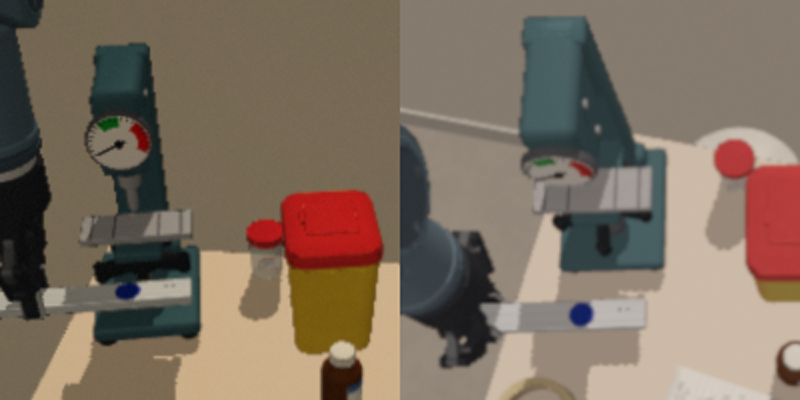

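The views show the held bar level in front of the tester, with the spot at about (127,291) in the scene crop, and the arm to the left of the head. I'll slide it in.

Emit:
{"fn": "arm_command", "kwargs": {"increments": [[[1,0,0.02,0.022,0,0,0],[1,0,0.07,0.022,0,0,0],[1,0,0.14,0.022,0,0,0],[1,0,0.2,0.022,0,0,0],[1,0,0.25,0.022,0,0,0],[1,0,0.3,0.022,0,0,0],[1,0,0.35,0.022,0,0,0],[1,0,0.39,0.022,0,0,0],[1,0,0.43,0.022,0,0,0],[1,0,0.46,0.022,0,0,0],[1,0,0.48,0.022,0,0,0],[1,0,0.494,0.022,0,0,0],[1,0,0.494,0.022,0,0,0],[1,0,0.494,0.022,0,0,0]]]}}

```text
clock: 8.85
eef_pos: [0.5022, 0.221, 0.1528]
ee_rot: [-1.943, -2.468, 0.001]
wrist_force: [0.3, 0.8, -1.4]
finger_gap: 0.0284
grip_force: 60.4
```

```bash
python3 - <<'E'
from h import *
from station import r,optics
np.set_printoptions(precision=4,suppress=True)
s=r.state(); print(s["eef_pos"],s["finger_gap"],s["joints"],inc(s,s["eef_pos"],Rdown(13.7)))
ims=[]
for n,(x,y,w,h) in (("scene",(165,140,130,110)),("top",(165,90,130,110))):
    d=optics.get_image(n); 
    P=cloud(d)
    for ss,c,l in blobs(mask(d,(112,120,50),(128,255,255)),5): print("blue",c,ss[4],onplane(d,c,.155),np.median(P[l],0))
    ims.append(cv2.resize(d["pixels"][y:y+h,x:x+w,::-1],None,fx=3,fy=3,interpolation=2))
cv2.imwrite("pics/c3.png",cv2.hconcat(ims))
E
```

```text
[0.5022 0.221  0.1528] 0.02842177522517362 [ 0.2111  0.3328  1.6638  0.      1.1456 -0.026 ] [ 0.      0.      0.     -0.0001 -0.     -0.0003]
blue [216.6667 197.0513] 39 [[0.5234 0.1291 0.155 ]] [0.5249 0.1289 0.1538]
blue [282.4649 329.3421] 114 [[ 0.171  -0.0849  0.155 ]] [ 0.2675 -0.0647  0.0268]
blue [379.5333 337.2667] 15 [[ 0.1713 -0.2439  0.155 ]] [ 0.1818 -0.2455  0.1398]
blue [224.641  183.2821] 39 [[0.5207 0.1282 0.155 ]] [0.5202 0.1274 0.1537]
blue [287.6471 322.4118] 68 [[ 0.2648 -0.0726  0.155 ]] [ 0.2693 -0.0624  0.0271]
blue [368.     380.0667] 30 [[ 0.1929 -0.2433  0.155 ]] [ 0.1904 -0.2465  0.126 ]
blue [374.7581 383.5323] 62 [[ 0.1894 -0.2567  0.155 ]] [ 0.1857 -0.2642  0.0994]
```

View pics/c3.png

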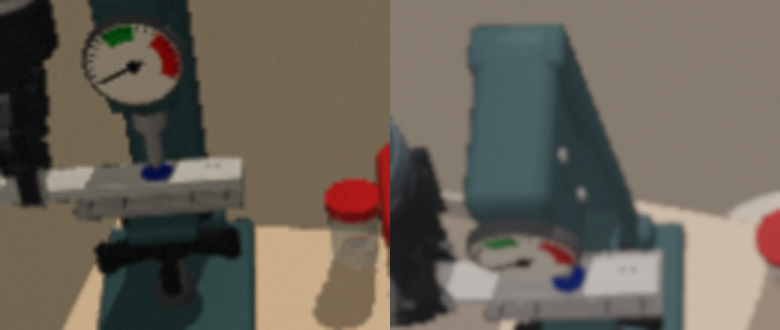

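The views show the spot directly below the plunger tip (scene crop 157,173) with the pointer still at rest. I'll lower the bar and release it.

Emit:
{"fn": "arm_command", "kwargs": {"increments": [[[1,0,0,0.006,0,0,0],[1,0,0,0.01,0,0,0],[1,0,0,0.013,0,0,0],[1,0,0,0.013,0,0,0],[1,0,0,0.013,0,0,0]]]}}

```text
clock: 9.45
eef_pos: [0.5025, 0.2211, 0.1495]
ee_rot: [1.943, 2.469, 0.0]
wrist_force: [-2.6, 0.0, 4.3]
finger_gap: 0.0283
grip_force: 61.1
```

Emit:
{"fn": "arm_command", "kwargs": {"increments": [[[0.4,0,0,0,0,0,0],[0.4,0,0,0,0,0,0],[0.4,0,0,0,0,0,0],[0.4,0,0,0,0,0,0],[0.4,0,0,0,0,0,0],[0.4,0,0,0,0,0,0]]]}}

```text
clock: 10.05
eef_pos: [0.5026, 0.221, 0.149]
ee_rot: [1.943, 2.469, -0.0]
wrist_force: [0.2, -0.3, 0.2]
finger_gap: 0.0513
grip_force: 0.0
```

```bash
python3 - <<'E'
from h import *
from station import r,optics
np.set_printoptions(precision=4,suppress=True)
s=r.state(); print(s["clock"],s["eef_pos"],s["finger_gap"],s["wrist_force"])
for n in ("scene","top"):
    d=optics.get_image(n); P=cloud(d)
    for ss,c,l in blobs(mask(d,(112,120,50),(128,255,255)),5)[:1]: print("blue",c,ss[4],onplane(d,c,.15),np.median(P[l],0))
E
```

```text
10.05 [0.5026 0.221  0.149 ] 0.051297680827726594 [ 0.1617 -0.318   0.1908]
blue [216.9512 197.6341] 41 [[0.528  0.1304 0.15  ]] [0.5269 0.1288 0.1508]
blue [224.8571 183.3095] 42 [[0.5225 0.1294 0.15  ]] [0.5211 0.1281 0.151 ]
```

Emit:
{"fn": "arm_command", "kwargs": {"increments": [[[0.4,0,0,-0.05,0,0,0],[0.4,0,0,-0.13,0,0,0],[0.4,0,0,-0.15,0,0,0],[0.4,0,-0.1,-0.15,0,0,0],[0.4,0,-0.25,-0.15,0,0,0],[1,0,-0.4,-0.15,0,0,0],[1,0,-0.5,-0.15,0,0,0],[1,0,-0.5,-0.15,0,0,0],[1,0,-0.5,-0.15,0,0,0],[1,0,-0.5,-0.15,-0.02,0,0],[1,0,-0.5,-0.15,-0.04,0,0],[1,0,-0.5,-0.15,-0.06,0,0],[1,0,-0.5,-0.15,-0.08,0,0],[1,0,-0.5,-0.15,-0.1,0,0],[1,0,-0.5,-0.15,-0.125,0,0],[1,0,-0.5,-0.15,-0.125,0,0],[1,0,-0.5,-0.15,-0.125,0,0]]]}}

```text
clock: 11.85
eef_pos: [0.3566, 0.1846, 0.1948]
ee_rot: [1.568, 1.991, 0.824]
wrist_force: [0.7, -0.4, 0.6]
finger_gap: 0.0005
grip_force: 0.0
```

```bash
cat >> h.py <<'E'
A=np.array([.5255,.130,0]); EX=np.array([.9716,.2368,0]); EY=np.array([-.2368,.9716,0])
def T2W(x,y,z): return A+EX*x+EY*y+np.array([0,0,z])
def W2T(p): q=np.array(p)-A; return np.array([q@EX,q@EY,q[2]])
def Rtilt(deg):
    a=np.radians(deg); z=np.sin(a)*EX-np.cos(a)*np.array([0,0,1.]); return np.c_[EY,np.cross(z,EY),z]
E
python3 - <<'E'
from h import *
from station import r,optics
np.set_printoptions(precision=4,suppress=True)
s=r.state(); print(s["clock"],s["joints"],W2T(s["eef_pos"]),s["finger_gap"],cv2.Rodrigues(s["ee_rot"])[0][:,2])
print(inc(s,T2W(-.13,-.04,.13),Rtilt(45)))
for n in ("scene","top"):
    d=optics.get_image(n); P=cloud(d)
    for ss,c,l in blobs(mask(d,(112,120,50),(128,255,255)),5)[:1]: print("blue",c,ss[4],onplane(d,c,.15),np.median(P[l],0))
    cv2.imwrite(f"pics/{n}3.png",d["pixels"][:,:,::-1])
E
```

```text
11.85 [ 0.1295 -0.3549  2.5096  0.3585  0.2191 -0.4259] [-0.1512  0.093   0.1948] 0.0004914443969637111 [ 0.6864  0.1663 -0.7079]
[-0.4434 -0.1015  0.2033 -0.0002  0.0002 -0.0004]
blue [217.075 197.625] 40 [[0.528  0.1301 0.15  ]] [0.5267 0.1288 0.1508]
blue [224.9302 183.2093] 43 [[0.5227 0.1293 0.15  ]] [0.5215 0.1282 0.1504]
```

The j5 joint is at its limit at 45° tilt. A 32° tilt is still clear of everything, so I'll use that.

Emit:
{"fn": "arm_command", "kwargs": {"increments": [[[1,0,0,0,0.02,0,0],[1,0,0,0,0.036,0,0],[1,0,0,0,0.036,0,0],[1,0,0,0,0.036,0,0]]]}}

```text
clock: 12.35
eef_pos: [0.358, 0.1853, 0.1957]
ee_rot: [1.686, 2.145, 0.619]
wrist_force: [-0.9, 0.1, 0.4]
finger_gap: 0.0002
grip_force: 0.0
```

```bash
python3 - <<'E'
from h import *
from station import r,optics
np.set_printoptions(precision=4,suppress=True)
s=r.state(); print(s["joints"],W2T(s["eef_pos"]),cv2.Rodrigues(s["ee_rot"])[0][:,2])
print(inc(s,T2W(-.12,-.04,.14),Rtilt(32)),inc(s,T2W(-.12,-.04,.10),Rtilt(32)))
E
```

```text
[ 0.163  -0.2845  2.3305  0.0797  0.5369 -0.1321] [-0.1496  0.0934  0.1957] [ 0.5172  0.1263 -0.8465]
[-0.4448 -0.0151  0.2097  0.0005 -0.     -0.0001] [-0.4449 -0.0861  0.3225  0.0005 -0.     -0.0001]
```

Emit:
{"fn": "arm_command", "kwargs": {"increments": [[[1,-0.1,0,0.03,0,0,0],[1,-0.22,0,0.08,0,0,0],[1,-0.34,0,0.13,0,0,0],[1,-0.445,-0.015,0.21,0,0,0],[1,-0.445,-0.015,0.21,0,0,0],[1,-0.445,-0.05,0.27,0,0,0],[1,-0.445,-0.086,0.32,0,0,0],[1,-0.445,-0.086,0.32,0,0,0],[1,-0.445,-0.086,0.32,0,0,0]]]}}

```text
clock: 13.25
eef_pos: [0.415, 0.0621, 0.0993]
ee_rot: [1.692, 2.147, 0.614]
wrist_force: [0.5, -0.4, -0.4]
finger_gap: -0.0003
grip_force: 0.0
```

```bash
python3 - <<'E'
from h import *
from station import r,optics
np.set_printoptions(precision=4,suppress=True)
s=r.state(); print(s["joints"],W2T(s["eef_pos"]),cv2.Rodrigues(s["ee_rot"])[0][:,2])
d=wristcam(optics.get_image("wrist"),s); print(d["T_tool_cam"])
for p in [(-.055,-.04,.088),(-.055,-.025,.088),(-.052,0,.088),(-.045,.0145,.088)]: print(inc(s,T2W(*p),Rtilt(32)))
w=d["pixels"][:,:,::-1]; t=optics.get_image("top")["pixels"][:,:,::-1]; sc=optics.get_image("scene")["pixels"][:,:,::-1]
f=lambda a,x,y:cv2.resize(a[y:y+133,x:x+133],(400,400),interpolation=2)
b=cv2.hconcat([f(t,160,130),f(sc,150,140)])
cv2.imwrite("pics/c4.png",b); cv2.imwrite("pics/w4.png",w)
E
```

```text
[-0.4002 -0.0276  2.472   0.9603  0.3944 -1.4824] [-0.1234 -0.0399  0.0993] [ 0.5131  0.1248 -0.8492]
[[ 0.0007 -0.9646 -0.2637  0.0675]
 [ 1.      0.001  -0.001   0.0007]
 [ 0.0012 -0.2637  0.9646 -0.1323]
 [ 0.      0.      0.      1.    ]]
[ 0.      0.1738  0.1524 -0.0004  0.     -0.0005]
[ 0.05    0.1737  0.1524 -0.0004  0.     -0.0005]
[ 0.1334  0.1819  0.1576 -0.0004  0.     -0.0005]
[ 0.1818  0.2016  0.1699 -0.0004  0.     -0.0005]
```

View pics/c4.png

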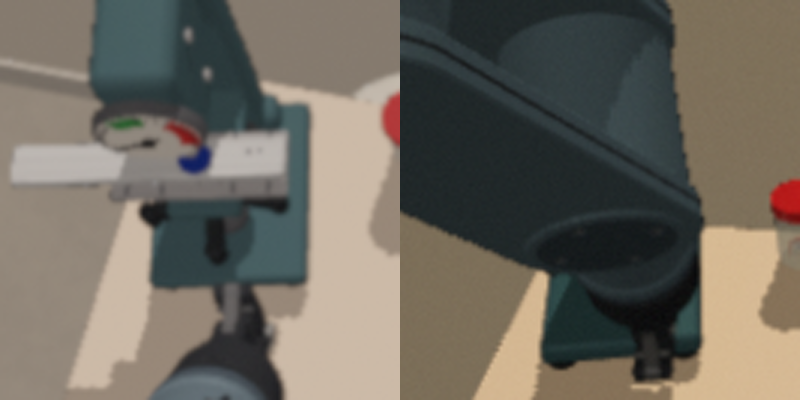

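The top view shows the bar on the table with the spot at the plunger (193,157), the front lobe at (217,240) and the closed gripper in front of and to the right of it. I'll insert and push.

Emit:
{"fn": "arm_command", "kwargs": {"increments": [[[1,0,0.06,0.05,0,0,0],[1,0,0.12,0.1,0,0,0],[1,0,0.174,0.152,0,0,0],[1,0,0.174,0.152,0,0,0],[1,0,0.174,0.152,0,0,0]]]}}

```text
clock: 13.9
eef_pos: [0.4826, 0.0787, 0.0893]
ee_rot: [1.686, 2.148, 0.617]
wrist_force: [-0.2, -0.6, -0.1]
finger_gap: -0.0
grip_force: 0.0
```

Emit:
{"fn": "arm_command", "kwargs": {"increments": [[[1,0.015,0,0,0,0,0],[1,0.03,0,0,0,0,0],[1,0.045,0,0,0,0,0],[1,0.06,0,0,0,0,0],[1,0.075,0,0,0,0,0],[1,0.09,0.005,0.003,0,0,0],[1,0.09,0.005,0.003,0,0,0],[1,0.09,0.005,0.003,0,0,0]]]}}

```text
clock: 14.7
eef_pos: [0.4779, 0.1054, 0.0889]
ee_rot: [1.688, 2.148, 0.617]
wrist_force: [-0.4, 0.4, -0.2]
finger_gap: -0.0003
grip_force: 0.0
```

```bash
cat > st.py <<'E'
from h import *
from station import r,optics
np.set_printoptions(precision=4,suppress=True)
s=r.state(); print(s["clock"],s["joints"],W2T(s["eef_pos"]),s["wrist_force"])
R=Rtilt(32)
import sys
for p in eval(sys.argv[1]): print(p,inc(s,T2W(*p),R)[:3])
for n in ("top","scene"):
    d=optics.get_image(n);P=cloud(d);h=cv2.cvtColor(d["pixels"],cv2.COLOR_RGB2HSV);cv2.imwrite(f"pics/{n}_last.png",d["pixels"][:,:,::-1])
    Q=P-A; X=Q@EX;Y=Q@EY
    m=(d["z_map"]>0)&(abs(X)<.025)&(abs(Y)<.065)&(abs(P[...,2]-.145)<.02)&(h[...,1]<70)
    if m.sum()>50: print(n,"barz",m.sum(),np.percentile(P[m][:,2],[50,80]))
    m=(d["z_map"]>0)&(np.hypot(X,Y)<.066)&(np.hypot(X,Y)>.04)&(abs(P[...,2]-.088)<.016)&(h[...,2]<60)
    for ss,c,l in blobs(m.astype(np.uint8),15): q=P[l].mean(0);print(n,"lobe?",W2T(q),np.degrees(np.arctan2(W2T(q)[1],-W2T(q)[0])),ss[4])
    for ss,c,l in blobs(mask(d,(112,120,50),(128,255,255)),5)[:1]: print("blue",W2T(onplane(d,c,.15)[0]))
E
python3 st.py "[(-.052,0,.088),(-.045,.0145,.088)]"
```

```text
14.7 [-0.1655  0.1317  2.3409  0.9669  0.2573 -1.2988] [-0.0521 -0.0127  0.0889] [-0.4484  0.3514 -0.1598]
(-0.052, 0, 0.088) [ 0.0422 -0.0015  0.0027]
(-0.045, 0.0145, 0.088) [0.0905 0.0183 0.0151]
top barz 972 [0.1493 0.1516]
top lobe? [-0.0148  0.0459  0.09  ] 72.175290083245 27
top lobe? [-0.024  -0.0447  0.0947] -61.80382682207355 53
blue [-0.0032  0.0003  0.15  ]
scene barz 170 [0.146  0.1511]
scene lobe? [-0.0138  0.0486  0.0897] 74.11300363477356 62
scene lobe? [-0.0254 -0.0454  0.0891] -60.824005418108584 84
blue [-0.3915 -0.1251  0.15  ]
```

Emit:
{"fn": "arm_command", "kwargs": {"increments": [[[1,0.01,0,0,0.008,0,0],[1,0.02,0,0.002,0.017,0,0],[1,0.035,0,0.003,0.017,0,0],[1,0.05,0.004,0.006,0.017,0,0],[1,0.065,0.009,0.009,0.017,0,0],[1,0.08,0.014,0.012,0.017,0,0],[1,0.09,0.018,0.014,0.017,0,0],[1,0.09,0.018,0.014,0.017,0,0],[1,0.09,0.018,0.014,0.017,0,0]]]}}

```text
clock: 15.7
eef_pos: [0.4775, 0.1331, 0.0878]
ee_rot: [1.743, 2.217, 0.509]
wrist_force: [0.0, 0.5, 0.2]
finger_gap: -0.0001
grip_force: 0.1
```

```bash
sed -i 's/Rtilt(32)/Rtilt(26)/' st.py; python3 st.py "[(-.13,.01,.10),(-.13,-.055,.10),(-.05,-.055,.088)]"
```

```text
15.7 [-0.0407  0.1547  2.2378  0.3762  0.3365 -0.6089] [-0.0459  0.0144  0.0878] [0.0216 0.5211 0.1853]
(-0.13, 0.01, 0.1) [-0.0147 -0.2349 -0.1586]
(-0.13, -0.055, 0.1) [-0.2313 -0.2346 -0.1588]
(-0.05, -0.055, 0.088) [-0.2313 -0.0119 -0.0068]
top barz 887 [0.1514 0.1536]
top lobe? [-0.0462 -0.0248  0.0947] -28.20811708878279 58
blue [-0.0023  0.0004  0.15  ]
scene barz 351 [0.151  0.1535]
scene lobe? [ 0.0051 -0.0494  0.0905] -95.88727444959098 80
scene lobe? [-0.0476 -0.0262  0.0914] -28.826746830899616 80
scene lobe? [-0.0422  0.0386  0.0897] 42.43617743585802 18
blue [-0.3915 -0.1249  0.15  ]
```

Emit:
{"fn": "arm_command", "kwargs": {"increments": [[[1,-0.01,-0.08,-0.05,0,0,0],[1,-0.015,-0.2,-0.13,0,0,0],[1,-0.015,-0.235,-0.159,0,0,0],[1,-0.06,-0.235,-0.159,0,0,0],[1,-0.16,-0.235,-0.159,0,0,0],[1,-0.231,-0.235,-0.159,0,0,0],[1,-0.231,-0.235,-0.159,0,0,0],[1,-0.231,-0.235,-0.159,0,0,0],[1,-0.231,-0.15,-0.1,0,0,0],[1,-0.231,-0.07,-0.05,0,0,0],[1,-0.231,-0.012,-0.007,0,0,0],[1,-0.231,-0.012,-0.007,0,0,0],[1,-0.231,-0.012,-0.007,0,0,0]]]}}

```text
clock: 17.1
eef_pos: [0.4892, 0.0659, 0.0877]
ee_rot: [1.742, 2.22, 0.509]
wrist_force: [-0.5, -0.5, 0.3]
finger_gap: -0.0003
grip_force: 0.0
```

```bash
python3 st.py "[(-.05,-.045,.088),(-.05,-.035,.088),(-.053,-.02,.088),(-.054,-.01,.088),(-.053,0,.088),(-.046,.0145,.088)]"
```

```text
17.1 [-0.2399  0.1536  2.2392  0.5479  0.3991 -0.9504] [-0.0505 -0.0536  0.0877] [-0.5218 -0.4953  0.3319]
(-0.05, -0.045, 0.088) [ 0.0288  0.0019 -0.0001]
(-0.05, -0.035, 0.088) [ 0.0621  0.0019 -0.    ]
(-0.053, -0.02, 0.088) [ 0.1122 -0.0071 -0.0042]
(-0.054, -0.01, 0.088) [ 0.1455 -0.0101 -0.0056]
(-0.053, 0, 0.088) [ 0.1788 -0.007  -0.0041]
(-0.046, 0.0145, 0.088) [0.2271 0.014  0.0062]
top barz 896 [0.1515 0.1536]
blue [-0.0023  0.0004  0.15  ]
scene barz 435 [0.1494 0.1533]
scene lobe? [0.0155 0.0448 0.0905] 109.10365317541388 53
scene lobe? [-0.0404  0.0324  0.0914] 38.71834904231619 89
scene lobe? [-0.0482 -0.0264  0.0917] -28.742170863990196 78
blue [0.0041 0.0066 0.15  ]
```

Emit:
{"fn": "arm_command", "kwargs": {"increments": [[[1,0.015,0,0,0,0,0],[1,0.03,0,0,0,0,0],[1,0.045,0,0,0,0,0],[1,0.062,0,0,0,0,0],[1,0.08,-0.003,-0.001,0,0,0],[1,0.095,-0.005,-0.003,0,0,0],[1,0.112,-0.007,-0.004,0,0,0],[1,0.13,-0.009,-0.005,0,0,0],[1,0.145,-0.01,-0.006,0,0,0],[1,0.162,-0.009,-0.005,0,0,0],[1,0.179,-0.007,-0.004,0,0,0],[1,0.195,0,0,0,0,0],[1,0.21,0.007,0.003,0,0,0],[1,0.22,0.011,0.005,0,0,0],[1,0.226,0.014,0.006,0,0,0],[1,0.226,0.014,0.006,0,0,0],[1,0.226,0.014,0.006,0,0,0]]]}}

```text
clock: 18.9
eef_pos: [0.479, 0.1315, 0.0888]
ee_rot: [1.743, 2.216, 0.51]
wrist_force: [-1.0, -0.0, -0.8]
finger_gap: -0.0002
grip_force: 0.4
```

```bash
python3 st.py "[(-.13,.01,.10),(-.13,-.055,.10),(-.05,-.055,.088)]"
```

```text
18.9 [-0.0449  0.154   2.2357  0.378   0.3388 -0.6139] [-0.0448  0.0125  0.0888] [-0.9755 -0.0051 -0.7579]
(-0.13, 0.01, 0.1) [-0.0085 -0.2391 -0.1575]
(-0.13, -0.055, 0.1) [-0.2252 -0.2388 -0.1576]
(-0.05, -0.055, 0.088) [-0.2249 -0.0163 -0.0053]
top barz 887 [0.1551 0.1574]
top lobe? [-0.0456 -0.0256  0.095 ] -29.34324522583421 57
blue [-0.0019  0.0012  0.15  ]
scene barz 333 [0.1549 0.1574]
scene lobe? [ 0.0061 -0.0494  0.0898] -97.0254029915038 81
scene lobe? [-0.0474 -0.0272  0.0914] -29.78953164211395 81
scene lobe? [-0.0435  0.0367  0.0909] 40.19814694337856 22
blue [-0.3916 -0.1249  0.15  ]
```

Emit:
{"fn": "arm_command", "kwargs": {"increments": [[[1,-0.006,-0.08,-0.05,0,0,0],[1,-0.008,-0.2,-0.13,0,0,0],[1,-0.008,-0.239,-0.157,0,0,0],[1,-0.06,-0.239,-0.157,0,0,0],[1,-0.16,-0.239,-0.157,0,0,0],[1,-0.225,-0.239,-0.157,0,0,0],[1,-0.225,-0.239,-0.157,0,0,0],[1,-0.225,-0.239,-0.157,0,0,0],[1,-0.225,-0.15,-0.1,0,0,0],[1,-0.225,-0.07,-0.05,0,0,0],[1,-0.225,-0.016,-0.005,0,0,0],[1,-0.225,-0.016,-0.005,0,0,0],[1,-0.225,-0.016,-0.005,0,0,0]]]}}

```text
clock: 20.3
eef_pos: [0.4888, 0.066, 0.0873]
ee_rot: [1.742, 2.22, 0.509]
wrist_force: [-0.4, -1.0, 0.1]
finger_gap: 0.0004
grip_force: 0.0
```

```bash
python3 st.py "[(-.053,0,.088),(-.048,.011,.088)]"
```

```text
20.3 [-0.2398  0.1539  2.2406  0.5501  0.3972 -0.9526] [-0.0508 -0.0535  0.0873] [-0.436  -1.0041  0.1434]
(-0.053, 0, 0.088) [ 0.1783 -0.0055 -0.0049]
(-0.048, 0.011, 0.088) [0.215  0.0095 0.0025]
top barz 923 [0.1552 0.1574]
blue [-0.0019  0.0012  0.15  ]
scene barz 436 [0.1528 0.1573]
scene lobe? [0.0155 0.0456 0.0917] 108.83366651453377 62
scene lobe? [-0.0412  0.0308  0.0917] 36.81103535185517 87
scene lobe? [-0.0475 -0.0271  0.0902] -29.731172467495217 75
blue [0.0105 0.0076 0.15  ]
```

Emit:
{"fn": "arm_command", "kwargs": {"increments": [[[1,0.015,0,0,0,0,0],[1,0.03,0,0,0,0,0],[1,0.045,0,0,0,0,0],[1,0.062,0,0,0,0,0],[1,0.08,-0.003,-0.001,0,0,0],[1,0.095,-0.005,-0.003,0,0,0],[1,0.112,-0.007,-0.004,0,0,0],[1,0.13,-0.009,-0.005,0,0,0],[1,0.145,-0.01,-0.006,0,0,0],[1,0.162,-0.009,-0.005,0,0,0],[1,0.179,-0.006,-0.004,0,0,0],[1,0.192,0,0,0,0,0],[1,0.205,0.006,0.002,0,0,0],[1,0.215,0.01,0.003,0,0,0],[1,0.215,0.01,0.003,0,0,0],[1,0.215,0.01,0.003,0,0,0]]]}}

```text
clock: 22.0
eef_pos: [0.4778, 0.1283, 0.0885]
ee_rot: [1.743, 2.216, 0.51]
wrist_force: [-1.6, -0.2, -0.4]
finger_gap: -0.0
grip_force: 0.6
```

```bash
python3 st.py "[(-.13,.008,.10),(-.046,.0145,.088)]"; python3 - <<'E'
import cv2
a=cv2.imread("pics/scene_last.png")[130:230,165:265]; b=cv2.imread("pics/top_last.png")[140:240,175:275]
cv2.imwrite("pics/c5.png",cv2.resize(cv2.hconcat([a,b]),None,fx=4,fy=4,interpolation=2))
E
```

```text
22.0 [-0.0551  0.1514  2.2402  0.3911  0.3397 -0.6358] [-0.0467  0.0096  0.0885] [-1.5696 -0.1701 -0.4043]
(-0.13, 0.008, 0.1) [-0.0055 -0.2331 -0.1556]
(-0.046, 0.0145, 0.088) [0.0163 0.0014 0.0025]
top barz 895 [0.1589 0.1612]
top lobe? [-0.0432 -0.0291  0.0952] -34.00759235227786 57
blue [-0.0009  0.0017  0.15  ]
scene barz 299 [0.1588 0.1612]
scene lobe? [ 0.0101 -0.0484  0.0901] -101.74926514487832 76
scene lobe? [-0.0454 -0.0307  0.0908] -34.04003885287197 80
scene lobe? [-0.0463  0.0338  0.0905] 36.14741261379719 25
blue [-0.3915 -0.1248  0.15  ]
```

View pics/c5.png

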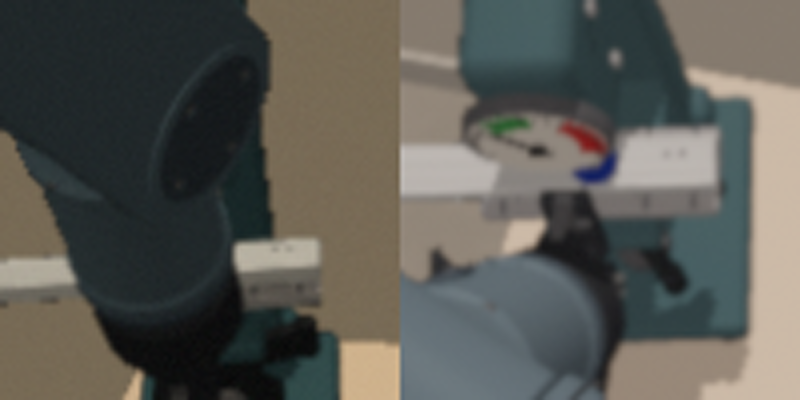

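The top view shows the pointer moved up from rest towards the left part of the green sector, well short of red. The lobe angle implies about 1.56 rad. I'll nudge it a little more, then withdraw.

Emit:
{"fn": "arm_command", "kwargs": {"increments": [[[1,0.006,0,0,0,0,0],[1,0.012,0.001,0.001,0,0,0],[1,0.014,0.001,0.001,0,0,0],[1,0.014,0.001,0.001,0,0,0],[1,0.005,-0.04,-0.02,0,0,0],[1,0,-0.13,-0.08,0,0,0],[1,-0.005,-0.233,-0.155,0,0,0],[1,-0.005,-0.233,-0.155,0,0,0],[1,-0.1,-0.28,-0.3,0,0,0],[1,-0.25,-0.28,-0.3,0,0,0],[1,-0.4,-0.28,-0.3,0,0,0],[1,-0.5,-0.28,-0.3,0,0,0],[1,-0.5,-0.28,-0.3,0,0,0],[1,-0.5,-0.28,-0.3,0,0,0]]]}}

```text
clock: 23.5
eef_pos: [0.4017, -0.0454, 0.1327]
ee_rot: [1.746, 2.214, 0.51]
wrist_force: [-0.3, -0.8, -0.8]
finger_gap: 0.0
grip_force: 0.0
```

```bash
python3 st.py "[]"; python3 - <<'E'
import cv2
a=cv2.imread("pics/scene_last.png")[140:240,165:265]; b=cv2.imread("pics/top_last.png")[140:240,175:275]
cv2.imwrite("pics/c6.png",cv2.resize(cv2.hconcat([a,b]),None,fx=4,fy=4,interpolation=2))
E
```

```text
23.5 [-0.7306 -0.0957  2.338   0.5782  0.7185 -1.3728] [-0.1618 -0.1411  0.1327] [-0.2989 -0.8442 -0.8391]
top barz 1001 [0.1584 0.1614]
top lobe? [-0.0394  0.0311  0.0932] 38.32900785409295 72
top lobe? [-0.0452 -0.0257  0.0952] -29.612134445146914 56
blue [-0.0008  0.0018  0.15  ]
scene barz 790 [0.1568 0.1611]
scene lobe? [0.0152 0.0456 0.0918] 108.46706987960225 56
scene lobe? [ 0.0067 -0.0492  0.0901] -97.70550513503743 80
scene lobe? [-0.0476 -0.0277  0.0917] -30.168112188085818 77
scene lobe? [-0.0412  0.0306  0.0915] 36.575012343390384 86
blue [0.0159 0.0014 0.15  ]
```

View pics/c6.png

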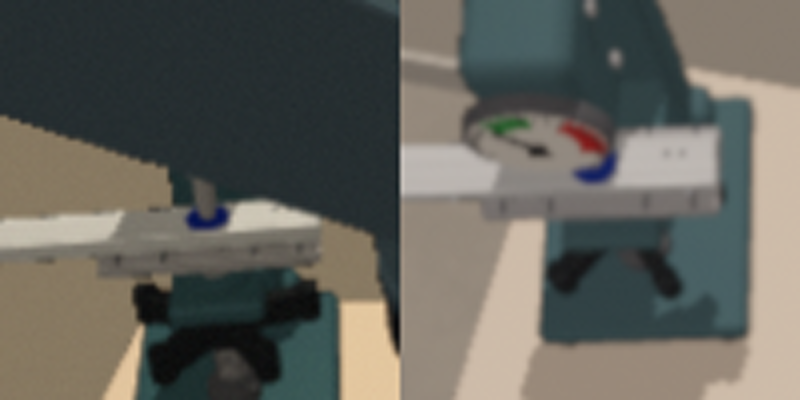

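The left view shows the plunger standing on the blue spot (208,215). In the top view the pointer is in or near the left half of the green sector. The arm hides the dial in the scene view, so I'll move aside and check.

Emit:
{"fn": "arm_command", "kwargs": {"increments": [[[1,0,-0.07,-0.13,0,0,0],[1,0,-0.15,-0.3,0,0,0],[1,0,-0.18,-0.37,0,0,0],[1,0,-0.18,-0.37,0,0,0],[1,-0.15,-0.18,-0.37,0,0,0],[1,-0.3,-0.18,-0.37,0,0,0],[1,-0.45,-0.18,-0.37,0,0,0],[1,-0.6,-0.18,-0.37,0,0,0],[1,-0.6,-0.18,-0.37,0,0,0],[1,-0.6,-0.18,-0.37,0,0,0]]]}}

```text
clock: 24.6
eef_pos: [0.3506, -0.2411, 0.2074]
ee_rot: [1.743, 2.219, 0.514]
wrist_force: [0.9, 1.5, 1.1]
finger_gap: 0.0001
grip_force: 0.0
```

```bash
python3 st.py "[]"; python3 - <<'E'
import cv2
a=cv2.imread("pics/scene_last.png")[140:215,185:260]
cv2.imwrite("pics/c7.png",cv2.resize(a,None,fx=8,fy=8,interpolation=2))
E
```

```text
24.6 [-1.2602 -0.0559  2.0754  0.4985  1.144  -1.7144] [-0.2578 -0.3192  0.2074] [0.9028 1.5411 1.1367]
top barz 999 [0.1583 0.1613]
top lobe? [-0.0395  0.0312  0.0935] 38.25768877255352 71
top lobe? [-0.0455 -0.0258  0.0949] -29.513803208972515 53
blue [-0.001   0.0019  0.15  ]
scene barz 380 [0.1588 0.1613]
scene lobe? [ 0.0067 -0.049   0.0902] -97.73989850719255 74
scene lobe? [-0.0476 -0.0272  0.092 ] -29.738511985419436 74
blue [ 0.0174 -0.0052  0.15  ]
```

View pics/c7.png

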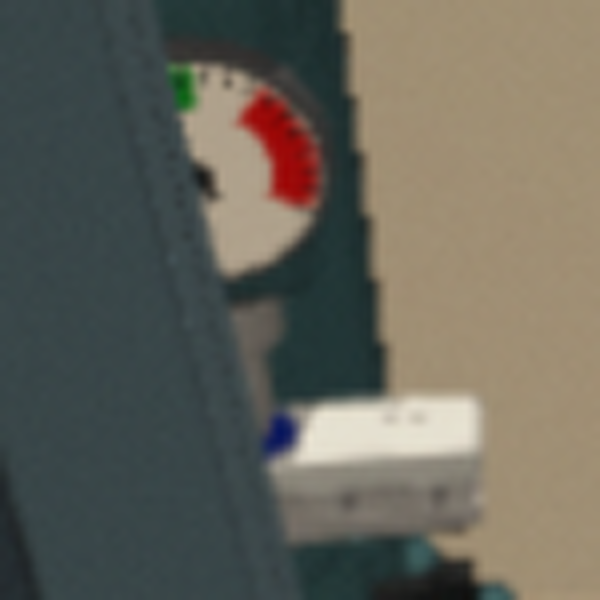

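I've used all ten picture views, so I'll measure the pointer numerically: I'll rectify the dial plane and compare it with the start image, where the pointer is at 0.

```bash
cat > dial.py <<'E'
from h import *
from station import optics
def polar(d,out):
    # rectify dial face (plane x_t=-0.038) to 200x200 px, 0.4 mm/px, centred z=.272
    g=np.array([[-.04,-.04],[.04,-.04],[.04,.04],[-.04,.04]])  # right, up
    W=np.array([T2W(-.040,-a,.272+b) for a,b in g])
    rv=cv2.Rodrigues(np.array(d["R"]))[0]
    px=cv2.projectPoints(W,rv,np.array(d["t"]),K(d),np.array(d["dist"]))[0].reshape(-1,2).astype(np.float32)
    H=cv2.getPerspectiveTransform(px,np.float32([[0,199],[199,199],[199,0],[0,0]]))
    im=cv2.warpPerspective(np.array(d["pixels"]),H,(200,200),flags=cv2.INTER_CUBIC)
    hsv=cv2.cvtColor(im,cv2.COLOR_RGB2HSV)
    face=(hsv[...,2]>90)|(cv2.inRange(hsv,(0,150,60),(8,255,255))>0)|(cv2.inRange(hsv,(50,120,40),(85,255,255))>0)
    cs=max(cv2.findContours(face.astype(np.uint8),cv2.RETR_EXTERNAL,cv2.CHAIN_APPROX_NONE)[0],key=cv2.contourArea)
    (cx,cy),ax,_=cv2.fitEllipse(cv2.convexHull(cs)); 
    v,u=np.mgrid[0:200,0:200]; x=u-cx;y=cy-v; rad=np.hypot(x,y); ang=np.degrees(np.arctan2(x,y)) # cw from up
    k=np.mean(ax)/2
    dk=(rad>.25*k)&(rad<.6*k)
    bins=np.arange(-180,180,10); val=[round(float(hsv[...,2][dk&(ang>=b)&(ang<b+10)].mean())) for b in bins]
    gm=(cv2.inRange(hsv,(50,120,40),(85,255,255))>0)&(rad<k*1.1); rm=(cv2.inRange(hsv,(0,150,60),(8,255,255))>0)&(rad<k*1.1)
    print(out,(round(cx),round(cy)),np.round(ax), "green",np.percentile(ang[gm],[3,97]) if gm.any() else None,"red",np.percentile(ang[rm],[3,97]) if rm.any() else None)
    w=np.clip(np.median(val)-np.array(val)-25,0,None); print(dict((int(b+5),v) for b,v in zip(bins,val) if v<np.median(val)-25), "ptr",(w*(bins+5)).sum()/w.sum())
polar(dict(np.load("top0.npz")),"top0"); polar(dict(np.load("scene0.npz")),"scene0")
polar(optics.get_image("top"),"top"); polar(optics.get_image("scene"),"scene")
E
python3 dial.py
```

```text
top0 (86, 115) [240. 286.] green [-8.68362249  3.6266172 ] red [39.35241869 79.50543819]
{} ptr nan
scene0 (103, 93) [158. 159.] green [-37.38591438   3.42518195] red [ 42.4726371  111.97185229]
{-125: 74, -115: 64} ptr -119.13793103448276
top (86, 112) [245. 285.] green [-14.26354928   2.87807174] red [40.32058072 81.40723231]
{-25: 112, -15: 95} ptr -15.526315789473685
scene (126, 92) [114. 162.] green [-28.40168245 -14.99298576] red [ 23.29730844 124.78884375]
{-145: 126, -135: 90, -125: 68, -115: 57, -105: 61, -95: 62, -85: 68, -75: 80, -65: 105, -55: 126} ptr -101.88804554079697dial.py:21: RuntimeWarning: invalid value encountered in scalar divide
  w=np.clip(np.median(val)-np.array(val)-25,0,None); print(dict((int(b+5),v) for b,v in zip(bins,val) if v<np.median(val)-25), "ptr",(w*(bins+5)).sum()/w.sum())
```

Emit:
{"fn": "arm_command", "kwargs": {"increments": [[[1,0,0,-0.15,0,0,0],[1,0,0,-0.3,0,0,0],[1,-0.15,0,-0.35,0,0,0],[1,-0.3,0,-0.35,0,0,0],[1,-0.3,0,-0.35,0,0,0],[1,-0.3,0,-0.35,0,0,0]]]}}

```text
clock: 25.4
eef_pos: [0.3265, -0.3404, 0.303]
ee_rot: [1.743, 2.216, 0.511]
wrist_force: [-0.6, 0.6, -0.6]
finger_gap: 0.0001
grip_force: 0.0
```

```bash
python3 dial.py
```

```text
top0 (86, 115) [240. 286.] green [-8.68362249  3.6266172 ] red [39.35241869 79.50543819]
{} ptr nan
scene0 (103, 93) [158. 159.] green [-37.38591438   3.42518195] red [ 42.4726371  111.97185229]
{-125: 74, -115: 64} ptr -119.13793103448276
top (86, 112) [245. 285.] green [-14.37273569   3.01460448] red [40.29099897 81.21732015]
{-25: 112, -15: 96} ptr -15.555555555555555dial.py:21: RuntimeWarning: invalid value encountered in scalar divide
  w=np.clip(np.median(val)-np.array(val)-25,0,None); print(dict((int(b+5),v) for b,v in zip(bins,val) if v<np.median(val)-25), "ptr",(w*(bins+5)).sum()/w.sum())
Traceback (most recent call last):
  File "dial.py", line 23, in <module>
    polar(optics.get_image("top"),"top"); polar(optics.get_image("scene"),"scene")
                                          ~~~~~^^^^^^^^^^^^^^^^^^^^^^^^^^^^^^^^^^^
  File "dial.py", line 13, in polar
    cs=max(cv2.findContours(face.astype(np.uint8),cv2.RETR_EXTERNAL,cv2.CHAIN_APPROX_NONE)[0],key=cv2.contourArea)
ValueError: max() iterable argument is empty
```

Emit:
{"fn": "arm_command", "kwargs": {"increments": [[[1,0,0,0,0.02,0,0],[1,0,0,0,0.04,0,0],[1,0,0,0,0.06,0,0],[1,0,0,0,0.072,0,0],[1,0,0,0,0.072,0,0],[1,0,0,0,0.072,0,0]]]}}

```text
clock: 26.1
eef_pos: [0.3267, -0.3396, 0.3033]
ee_rot: [-1.939, -2.471, -0.002]
wrist_force: [-0.2, 0.2, -0.4]
finger_gap: 0.0001
grip_force: 0.0
```

```bash
python3 - <<'E'
from h import *
from station import r
s=r.state(); R=cv2.Rodrigues(s["ee_rot"])[0]; print(s["joints"],s["eef_pos"],R)
for p in ((.33,-.06,.30),(.33,.1,.3),(.25,.35,.3)): print(inc(s,p,R))
E
```

```text
[-1.04279385e+00  7.85300951e-02  1.60546524e+00  8.59597594e-04
  1.45865802e+00 -1.28306000e+00] [ 0.3266749  -0.33960016  0.30333008] [[-2.37867397e-01  9.71297617e-01  2.03502226e-04]
 [ 9.71296821e-01  2.37866920e-01  1.34656252e-03]
 [ 1.25950652e-03  5.17964387e-04 -9.99999073e-01]]
[0.9026 0.2325 0.0124 0.     0.     0.    ]
[1.4206 0.3593 0.0131 0.     0.     0.    ]
[2.2935 0.2985 0.0141 0.     0.     0.    ]
```

Emit:
{"fn": "arm_command", "kwargs": {"increments": [[[1,0.9,0.23,0,0,0,0],[1,0.9,0.23,0,0,0,0],[1,0.9,0.23,0,0,0,0],[1,0.9,0.23,0,0,0,0],[1,0.9,0.23,0,0,0,0],[1,0.9,0.23,0,0,0,0],[1,0.9,0.23,0,0,0,0],[1,0.9,0.23,0,0,0,0],[1,0.9,0.23,0,0,0,0],[1,0.9,0.23,0,0,0,0]]]}}

```text
clock: 27.1
eef_pos: [0.3298, -0.0636, 0.3033]
ee_rot: [-1.944, -2.466, 0.0]
wrist_force: [-0.1, -0.7, 0.6]
finger_gap: -0.0002
grip_force: 0.0
```

Emit:
{"fn": "arm_command", "kwargs": {"increments": [[[1,0.5,0.03,0,0,0,0],[1,0.5,0.03,0,0,0,0],[1,0.5,0.03,0,0,0,0],[1,0.5,0.03,0,0,0,0],[1,0.5,0.03,0,0,0,0],[1,1,0,0,0,0,0],[1,1,0,0,0,0,0],[1,1,0,0,0,0,0],[1,1,0,0,0,0,0],[1,1,0,0,0,0,0]]]}}

```text
clock: 28.1
eef_pos: [0.2599, 0.2286, 0.3034]
ee_rot: [-1.94, -2.47, 0.002]
wrist_force: [0.2, -0.8, -0.6]
finger_gap: 0.0001
grip_force: 0.0
```

Emit:
{"fn": "arm_command", "kwargs": {"increments": [[[1,0.5,0,0,0,0,0],[1,0.5,0,0,0,0,0],[1,0.5,0,0,0,0,0],[1,0.5,0,0,0,0,0],[1,0.5,0,0,0,0,0],[1,0.5,0,0,0,0,0]]]}}

```text
clock: 28.7
eef_pos: [0.226, 0.3728, 0.3036]
ee_rot: [-1.948, -2.465, 0.002]
wrist_force: [0.4, 0.2, 0.7]
finger_gap: 0.0003
grip_force: 0.0
```

```bash
python3 dial.py 2>&1 | grep -v Warn; python3 st.py "[]" | grep -v lobe; python3 - <<'E'
from h import *
from station import optics
d=optics.get_image("scene");P=cloud(d);d0=dict(np.load("scene0.npz"));P0=cloud(d0)
for nm,b in (("bottle",(.39,-.127)),("can",(.607,-.224))):
    for D,Q in ((d0,P0),(d,P)):
        m=(D["z_map"]>0)&(np.hypot(Q[...,0]-b[0],Q[...,1]-b[1])<.05)&(Q[...,2]>.03); print(nm,m.sum(),Q[m].mean(0),Q[m].max(0))
E
```

```text
w=np.clip(np.median(val)-np.array(val)-25,0,None); print(dict((int(b+5),v) for b,v in zip(bins,val) if v<np.median(val)-25), "ptr",(w*(bins+5)).sum()/w.sum())
top0 (86, 115) [240. 286.] green [-8.68362249  3.6266172 ] red [39.35241869 79.50543819]
{} ptr nan
scene0 (103, 93) [158. 159.] green [-37.38591438   3.42518195] red [ 42.4726371  111.97185229]
{-125: 74, -115: 64} ptr -119.13793103448276
top (85, 112) [243. 286.] green [-13.73073466   4.05277538] red [40.52468543 81.35915632]
{-15: 90} ptr -15.0
scene (103, 93) [158. 159.] green [-36.7050817    3.33729527] red [ 42.33555255 112.00109885]
{-45: 64, -35: 65} ptr -40.07692307692308
28.8 [0.7696 0.0105 1.676  0.0006 1.4556 0.536 ] [-0.2339  0.3072  0.3039] [0.6902 0.0619 0.3878]
top barz 996 [0.1582 0.1613]
blue [-0.0008  0.0018  0.15  ]
scene barz 837 [0.1578 0.1613]
blue [0.0159 0.0014 0.15  ]
bottle 494 [ 0.38821051 -0.12793804  0.06108201] [ 0.4103646  -0.10454825  0.08731318]
bottle 487 [ 0.38813959 -0.12783816  0.06158086] [ 0.41171918 -0.10452409  0.08749716]
can 426 [ 0.59726135 -0.22496732  0.07366912] [ 0.62779715 -0.2047919   0.10158986]
can 432 [ 0.59693017 -0.22491193  0.07349598] [ 0.62784902 -0.20488023  0.10109559]
```

The rectified scene view puts the pointer about 1.3–1.4 rad from zero, right at the lower edge of green. It needs about 0.24 rad more on the knob, so I'll go back and give the next lobe a short push.

```bash
cat > go.py <<'E'
from h import *
from station import r
import sys
s=r.state(); print(s["joints"],W2T(s["eef_pos"]))
for p,t in eval(sys.argv[1]): print(p,t,inc(s,T2W(*p),Rtilt(t)))
E
python3 go.py "[((-.19,.13,.25),0),((-.17,-.06,.2),0)]"
```

```text
[7.72008896e-01 1.04585866e-02 1.67554740e+00 9.89247418e-04
 1.45546196e+00 5.36569242e-01] [-0.23452184  0.30816671  0.30411071]
(-0.19, 0.13, 0.25) 0 [-5.934e-01  1.506e-01  1.798e-01 -1.000e-04 -1.000e-04 -6.000e-04]
(-0.17, -0.06, 0.2) 0 [-1.2267e+00  2.1970e-01  3.4580e-01 -1.0000e-04 -1.0000e-04 -6.0000e-04]
```

Emit:
{"fn": "arm_command", "kwargs": {"increments": [[[1,-0.6,0.15,0.1,0,0,0],[1,-0.6,0.15,0.1,0,0,0],[1,-0.6,0.15,0.1,0,0,0],[1,-0.6,0.15,0.1,0,0,0],[1,-0.6,0.15,0.1,0,0,0],[1,-0.99,0.2,0.2,0,0,0],[1,-0.99,0.2,0.2,0,0,0],[1,-0.99,0.2,0.2,0,0,0],[1,-0.99,0.2,0.2,0,0,0],[1,-0.99,0.2,0.2,0,0,0]]]}}

```text
clock: 29.95
eef_pos: [0.3519, 0.1008, 0.2438]
ee_rot: [-1.943, -2.466, -0.0]
wrist_force: [0.3, 0.5, 0.1]
finger_gap: -0.0002
grip_force: 0.0
```

```bash
python3 go.py "[((-.16,-.06,.2),26)]"
```

```text
[-2.98585918e-02 -8.84634929e-02  1.91767857e+00  1.25103519e-03
  1.31360495e+00 -2.66389350e-01] [-0.17559101  0.01269239  0.2437701 ]
(-0.16, -0.06, 0.2) 26 [-2.424e-01  5.270e-02  1.455e-01 -7.240e-02 -1.000e-04 -5.000e-04]
```

Emit:
{"fn": "arm_command", "kwargs": {"increments": [[[1,-0.08,0.02,0.04,-0.02,0,0],[1,-0.16,0.04,0.08,-0.04,0,0],[1,-0.242,0.053,0.145,-0.06,0,0],[1,-0.242,0.053,0.145,-0.072,0,0],[1,-0.242,0.053,0.145,-0.072,0,0],[1,-0.242,0.053,0.145,-0.072,0,0]]]}}

```text
clock: 30.55
eef_pos: [0.3846, 0.034, 0.2008]
ee_rot: [1.744, 2.215, 0.509]
wrist_force: [0.5, -0.6, -0.0]
finger_gap: 0.0001
grip_force: 0.0
```

```bash
python3 go.py "[((-.13,-.06,.10),26),((-.05,-.06,.088),26),((-.052,-.037,.088),26)]"
```

```text
[-0.48706422 -0.29539948  2.27145156  0.39267267  0.85740148 -0.93669992] [-0.15959266 -0.05987381  0.2008327 ]
(-0.13, -0.06, 0.1) 26 [-0.0005 -0.0578  0.3455 -0.0004  0.     -0.0004]
(-0.05, -0.06, 0.088) 26 [-0.000e+00  1.648e-01  4.977e-01 -4.000e-04  0.000e+00 -4.000e-04]
(-0.052, -0.037, 0.088) 26 [ 7.660e-02  1.587e-01  4.948e-01 -4.000e-04  0.000e+00 -4.000e-04]
```

Emit:
{"fn": "arm_command", "kwargs": {"increments": [[[1,0,-0.03,0.15,0,0,0],[1,0,-0.058,0.3,0,0,0],[1,0,-0.058,0.345,0,0,0],[1,0,-0.058,0.345,0,0,0],[1,0,0.05,0.42,0,0,0],[1,0,0.13,0.475,0,0,0],[1,0,0.165,0.498,0,0,0],[1,0,0.165,0.498,0,0,0],[1,0.015,0.164,0.497,0,0,0],[1,0.03,0.163,0.497,0,0,0],[1,0.045,0.162,0.496,0,0,0],[1,0.06,0.16,0.495,0,0,0],[1,0.07,0.159,0.495,0,0,0],[1,0.077,0.159,0.495,0,0,0],[1,0.077,0.159,0.495,0,0,0],[1,0.077,0.159,0.495,0,0,0]]]}}

```text
clock: 32.15
eef_pos: [0.4834, 0.0812, 0.0873]
ee_rot: [1.743, 2.215, 0.509]
wrist_force: [-0.4, -3.9, -0.1]
finger_gap: -0.0001
grip_force: 1.9
```

```bash
python3 st.py "[(-.05,-.034,.088),(-.052,-.048,.088),(-.13,-.055,.1)]"; python3 - <<'E'
from h import *
import numpy as np
# pointer in top: compare to earlier frame
E
```

```text
32.15 [-0.1958  0.1471  2.2507  0.523   0.3754 -0.8866] [-0.0525 -0.0375  0.0873] [-0.3912 -3.8704 -0.0699]
(-0.05, -0.034, 0.088) [0.0116 0.0084 0.0016]
(-0.052, -0.048, 0.088) [-0.0351  0.0025 -0.0013]
(-0.13, -0.055, 0.1) [-0.0589 -0.2139 -0.1507]
top barz 938 [0.1595 0.1618]
top lobe? [-0.0324  0.0368  0.0965] 48.585502884231275 40
blue [-0.0008  0.0018  0.15  ]
scene barz 312 [0.1572 0.1618]
scene lobe? [0.0229 0.0422 0.0908] 118.476955964991 61
scene lobe? [-0.0021 -0.0548  0.0798] -87.83955024539245 15
scene lobe? [-0.035   0.0366  0.0909] 46.243463070999724 83
scene lobe? [-0.0518 -0.0164  0.0902] -17.53323309337664 30
blue [-0.3916 -0.1248  0.15  ]
```

Emit:
{"fn": "arm_command", "kwargs": {"increments": [[[1,-0.02,0,0,0,0,0],[1,-0.05,-0.05,-0.03,0,0,0],[1,-0.06,-0.15,-0.1,0,0,0],[1,-0.06,-0.214,-0.15,0,0,0],[1,-0.06,-0.25,-0.3,0,0,0],[1,-0.06,-0.3,-0.45,0,0,0],[1,-0.06,-0.36,-0.6,0,0,0],[1,-0.06,-0.36,-0.6,0.02,0,0],[1,-0.06,-0.36,-0.6,0.04,0,0],[1,-0.06,-0.36,-0.6,0.06,0,0],[1,-0.06,-0.36,-0.6,0.072,0,0],[1,-0.06,-0.36,-0.6,0.072,0,0],[1,-0.06,-0.36,-0.6,0.072,0,0]]]}}

```text
clock: 33.55
eef_pos: [0.3169, 0.0232, 0.2015]
ee_rot: [-1.938, -2.469, -0.001]
wrist_force: [0.3, 0.3, -0.0]
finger_gap: -0.0004
grip_force: 0.0
```

```bash
python3 go.py "[((-.19,.14,.28),0),((-.234,.307,.30),0)]"
```

```text
[-2.85137709e-01 -1.49392543e-01  2.07781136e+00  1.87416771e-03
  1.21535775e+00 -5.25314054e-01] [-0.22795391 -0.05437845  0.20147228]
(-0.19, 0.14, 0.28) 0 [ 6.486e-01  1.265e-01 -2.602e-01 -2.000e-04 -4.000e-04  1.000e-04]
(-0.234, 0.307, 0.3) 0 [ 1.2055e+00 -2.0000e-02 -3.2530e-01 -2.0000e-04 -4.0000e-04  1.0000e-04]
```

Emit:
{"fn": "arm_command", "kwargs": {"increments": [[[1,0.1,0.05,-0.2,0,0,0],[1,0.25,0.1,-0.27,0,0,0],[1,0.4,0.126,-0.3,0,0,0],[1,0.55,0.126,-0.3,0,0,0],[1,0.65,0.126,-0.3,0,0,0],[1,0.8,0.05,-0.3,0,0,0],[1,0.99,0,-0.3,0,0,0],[1,0.99,0,-0.3,0,0,0],[1,0.99,0,-0.3,0,0,0],[1,0.99,0,-0.3,0,0,0]]]}}

```text
clock: 34.55
eef_pos: [0.2475, 0.3101, 0.2921]
ee_rot: [-1.941, -2.469, 0.001]
wrist_force: [-0.2, 0.3, -0.8]
finger_gap: 0.0003
grip_force: 0.0
```

Emit:
{"fn": "arm_command", "kwargs": {"increments": [[[1,0.25,0,0,0,0,0],[1,0.25,0,0,0,0,0],[1,0.25,0,0,0,0,0],[1,0.25,0,0,0,0,0]]]}}

```text
clock: 34.95
eef_pos: [0.2308, 0.3826, 0.2919]
ee_rot: [-1.944, -2.467, 0.002]
wrist_force: [0.4, -0.6, -0.3]
finger_gap: 0.0001
grip_force: 0.0
```

```bash
sed -i 's/arange(-180,180,10)/arange(-180,180,5)/; s/b+10)/b+5)/; s/bins+5/bins+2.5/; s/int(b+5)/float(b+2.5)/' dial.py; python3 dial.py 2>&1 | grep -A1 "^scene"; python3 st.py "[]"
```

```text
scene0 (103, 93) [158. 159.] green [-37.38591438   3.42518195] red [ 42.4726371  111.97185229]
{-127.5: 89, -122.5: 59, -117.5: 50, -112.5: 77} ptr -119.00442477876106
--
scene (103, 93) [158. 159.] green [-37.68054451   3.27195619] red [ 42.3046871 111.9200643]
{-32.5: 84, -27.5: 57, -22.5: 56, -17.5: 87} ptr -25.192307692307693
35.05 [0.7769 0.0375 1.6765 0.0006 1.4287 0.5412] [-0.2267  0.3151  0.2922] [ 0.5998 -1.0271  0.7306]
top barz 998 [0.1586 0.1618]
top lobe? [-0.0335  0.0366  0.0924] 47.54175806354597 66
top lobe? [-0.0488 -0.0181  0.0951] -20.407478766750497 61
blue [-0.0008  0.0018  0.15  ]
scene barz 831 [0.1584 0.1617]
scene lobe? [0.0232 0.0423 0.0905] 118.7118350659407 62
scene lobe? [-0.0022 -0.0502  0.09  ] -87.4958157779243 81
scene lobe? [-0.035   0.0369  0.091 ] 46.534136847421294 84
scene lobe? [-0.0505 -0.0198  0.0914] -21.377842344480467 78
blue [0.0164 0.0016 0.15  ]
```

```bash
python3 -c "
from station import r
print(r.job_done())"
```

```text
the job is handed in; nothing more can be done
None
```

The job is handed in at about 35 s: the bar lies flat on the tester's table, released with its blue spot under the plunger; the dial pointer reads about 1.64 rad (green is 1.3 to 2.1, and it was never near red), and the bottle and canister stand where they were.

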